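# Lock the ash tray into the diya stand

## Robot

A 6-joint arm with a two-finger parallel gripper is mounted at the origin on the work surface. World frame = base frame: x ahead of the robot, y to its left, z up, the work surface at z = 0. Lengths are in m, angles in rad, forces in N, time in s.
With the tool pointing down it reaches from about 0.425 to 1.125 m from the base axis. Payload 14.9 kg.
Tool frame: the origin (TCP) lies between the finger pads; the fingertips stand 19 mm ahead of it and the grasp point (between the pads) is the TCP (r.tip_extent is the distance from the TCP to the fingertips, in m); y points along the fingers, x is the direction in which the jaws open and shut, and the axes are right-handed (so a half turn about y gives the same grasp; the last joint's range is limited). The gripper opens to 91 mm and grips with 3 to 60 N. Pads are 32 mm wide; open, the fingers measure 118 mm over their backs; the gripper's body (76 mm by 178 mm) begins 60 mm behind the grasp point.
Start: joints at [-1.158, 0.379, 1.734, -0, 1.028, -0.033], TCP at [0.302, -0.632, 0.199] pointing down, gripper open.
Joint ranges: [-2.77, 2.77], [-0.74, 2.19], [0, 2.66], [-1.06, 4.2], [0.31, 2.87], [-3.08, 3.08]. Speed limits (rad/s): [1.89, 1.89, 2.39, 3.14, 3.14, 3.14].

## Interface

Orientations are given as a rotation vector (axis times angle).
In Python, from rig import telemetry, cams, r gives the robot as it stands.
- The arm moves only by the shell command python3 -m inch 'ROWS' [OPENING] [FORCE]. ROWS is JSON, a list of rows, each an object of numbers: "dx", "dy", "dz": the shift along the tool's x, y, z in mm; "wx", "wy", "wz": the turn, a rotation vector about the tool's x, y, z in rad. In form: [{"dx": .., "dy": .., "dz": .., "wx": .., "wy": .., "wz": ..}, ...]. A call has exactly 8 rows; each row shifts and turns the commanded pose from where the row before left it, along the tool's axes as they then stand; what a row does not reach is not made up. A row lasts 1/10 s, in which the tool goes at most 50 mm and 8.59 degrees, less where a joint would pass 70% of its speed; a pose out of reach is approached as far as the arm can. A call with a gripper value outside its range is refused whole. OPENING is the gripper's target within -1 to 1 (fully open at 1, half-way at 0, shut at -1), set as the call begins (- or left out, the last holds). The fingers move at their own pace and stop on an object; FORCE is the grip in N (left out, the last holds). Time passes only in rows, so rows that do not move let the fingers close, or fill a call up. It gives the time, the measured TCP pose, the force and the opening at its end, in the units of the state.
- telemetry.sense(): the state, without advancing time (a new reading comes with each control period).
- cams.grab_frame(name): name is "scene" or "top"; returns the picture (384x512x3 uint8, red, green, blue); there is no depth.
- cams.get_calibration(name): a dict with "camera_matrix" (3x3 intrinsics, pixels), "world_from_camera" (4x4, takes a point from camera to world coordinates). Camera axes: x right, y down, z forward; pixel columns grow to the right and rows downward; lengths in m; the calibration is good to about 2 mm. A picture is of the moment at which its call begins. get_calibration takes no time and is no camera call.
- r.close_job(): hands the job in, once; it reports no verdict.
The state is a dict: "t": time; "joint_pos": joint angles; "qvel": joint speeds; "effort": joint torques, N m; "tcp_pos": TCP position; "orientation": TCP orientation; "ft_force": force on the tool from outside, world axes, zero at the start; "moment": the same for the moment, N m; "gripper_width": opening from 0.0 (shut) to 1.0 (fully open).
Only numpy, scipy, OpenCV 4.12 (cv2) and the standard library are available. Lean on these libraries where they do the work, as an engineer would, in place of code of your own. Each camera call takes 0.05 s, during which the arm holds its last target.

## Task

The V-shaped incense-ash tray is to go back into the diya stand: pull the stand's knob out until it clicks into its outer detent, set the loose tray (do not drop it) into the stand's fixed V so that it nests fully, its legs lying along the V's legs, and then push the knob fully home so that its rod locks the tray in. Leave the tray released and the diyas and other things on the desk where they are.

Things in the scene. Friction and masses are not known exactly. Their poses are not given: they have to be found in the camera images.
- cradle (a point): middle of the diya stand's fixed V (steel angle section open upward, 150 mm long, ends open), on its inner bottom line, 24 mm above the desk. x across the V (away from the knob), y along it, z up. Inner legs 26 mm long at 45 degrees, mouth 37 mm wide, inner rims 42 mm above the desk.
- stand: the clear acrylic stand, fixed; origin on the desk under cradle, axes alike. Base 10 mm thick, x -45 to 155, y -120 to 120 mm. Tiers behind the V: tops 40 mm high at x 40 to 100, 70 mm at x 90 to 154. In front, at x -45 to -33, y 33 to 67, an aluminium guide block 72 mm high (with a pin on top, 78 mm at most) holds the knob's rod.
- knob (a point): centre of the black round knob, 40 mm across, 12 mm thick, 54 mm above the desk, on the front end of a 10 mm steel rod along the stand's x. Axes as the stand's; it pulls out to -x. Home, it is at stand x -91, y 50 mm: 40 mm of bare rod between knob and guide block leave room for fingertips behind the knob, above the rod.
- bolt (a joint): travel of knob and rod, m: 0 fully home, 0.034 fully out. A sprung ball clicks over a hump 6 mm from either end and holds it there; moving it takes 7 N at most. Home, the rod ends at stand x -4 mm, over the V's front half, underside 49 mm above the desk, and bars the tray's way in; fully out it is clear of the V.
- tray: loose ash tray, about 130 g: aluminium angle section, V open upward, 3 mm thick, 44 mm wide over the rims, with 4 mm plates closing its ends (174 mm over all; inner faces 166 mm apart, so they go outside the ends of the stand's V). Origin: centre of the underside; y along the V, z up; alike after a half turn. Rims 25 mm above the origin. Nested, the origin is 1 mm below cradle.
- tray_post (a point): where to grip the wooden post in the tray's middle: 18 mm along the tray's x, 24 mm along its y, its top 18 mm above this point, its sides free down to the tray's rims 21 mm below. The point is on the post's axis, 46 mm above the tray's origin; axes as the tray's. Fully nested, it is 45 mm above cradle.
- diya0: white ceramic diya, 60 mm across, 22 mm high, on the lower tier of the stand; origin under its centre. Leave alone.
- diya1: the same, on the upper tier.
- diya2: the same, on the upper tier.
- bowl: steel bowl, 110 mm across, 45 mm high, on the desk to one side of the stand (the tray is on the other side); origin under its centre. Leave alone.
- jar: white plastic jar with twist cap, 68 mm across, 85 mm high; origin under its centre. Leave alone.
- clip: black binder clip, about 32 by 45 by 21 mm, lying on the desk; origin under its body. Leave alone.
- matchbox: cardboard matchbox 55 by 36 by 16 mm; origin under its centre. Leave alone.
Not all that is in view belongs to the job. Of the things shaped like the tray, the aluminium one is meant.

How it is judged:
On the way, in this order (a step that is already met when the one before it is completed fails the run):
1. the knob is out in its outer detent (value of joint bolt above 0.03 m), for 0.2 s.
2. the tray lies nested in the stand's V, the knob still out (value of joint bolt above 0.028 m and z of tray_post in the frame of cradle below 0.048 m and horizontal distance between tray_post and cradle below 0.012 m and angle between the y axis of tray and the y axis of cradle, either way round below 0.06 rad and angle between tray's own z axis and vertical below 0.06 rad), for 0.2 s.
At the end, for the whole second after the job is handed in: The knob is home (within 3 mm), the tray lies nested in the stand's V under the rod: not more than 3 mm above its full depth, its post within 12 mm of the V's middle, aligned and level within 0.06 rad, at rest (value of joint bolt below 0.003 m and z of tray_post in the frame of cradle below 0.048 m and horizontal distance between tray_post and cradle below 0.012 m and angle between the y axis of tray and the y axis of cradle, either way round below 0.06 rad and angle between tray's own z axis and vertical below 0.06 rad and linear speed of tray below 0.02 m/s); the robot touches nothing.
It fails at once if the tray is dropped (falls free of the fingers faster than 0.45 m/s, about 1 cm) (linear speed of tray above 0.45 m/s and contact force between the fingers and tray below 0.05 N).
It fails at once if a diya is shifted by more than 2 cm (distance of any of diya0, diya1, diya2 from where it was at the start of the episode above 0.02 m).
It fails at once if another thing on the desk is shifted by more than 3 cm (distance of any of bowl, jar, clip, matchbox from where it was at the start of the episode above 0.03 m).
It also fails if it takes over 72 s, if anything falls off the work surface, if the arm or the gripper's body presses on something with over 40 N, if the wrist force passes 120 N, or if a joint passes its speed limit or range.

## Working session

There is one attempt and no reset: what is moved stays moved. The work goes in short steps, Python scripts to look and compute and a shell command to move; the robot and the scene stay as the last step left them, time stands still between calls to the robot, and variables do not carry over. Pictures are saved under pics/ and viewed, and the job is handed in when it is done.

```bash
ls; mkdir -p pics; python3 - <<'E'
from rig import telemetry,cams,r
import cv2
print(telemetry.sense())
for n in("scene","top"):
    im=cams.grab_frame(n); cv2.imwrite(f"pics/{n}0.png",im[:,:,::-1])
    c=cams.get_calibration(n); print(n,c)
E
```

```text
pics
{'t': 0.0, 'joint_pos': array([-1.15829287e+00,  3.79431558e-01,  1.73480291e+00,  2.45799926e-06,
        1.02847266e+00, -3.32788830e-02]), 'qvel': array([ 0.00153698,  0.00205627, -0.00013107,  0.00039754,  0.00098099,
       -0.00139432]), 'effort': array([ 5.70687989e-04, -7.63703585e+01, -4.34360433e+01,  6.51807594e-02,
        4.24845179e-02, -5.64074662e-05]), 'tcp_pos': array([ 0.30165368, -0.63119938,  0.19836122]), 'orientation': array([-1.3870778 ,  0.87556077, -0.87404956]), 'ft_force': array([-0.34459847, -0.05005011,  0.33121194]), 'moment': array([0.0034644 , 0.03517842, 0.01671452]), 'gripper_width': 0.9995362303161239}
scene {'camera_matrix': array([[470.7411943 ,   0.        , 259.37494663],
       [  0.        , 470.7411943 , 193.42720001],
       [  0.        ,   0.        ,   1.        ]]), 'world_from_camera': array([[-0.79263347,  0.4784359 , -0.37793023,  0.99549556],
       [ 0.60947625,  0.60502751, -0.51232842,  0.59225441],
       [-0.01645812, -0.63642816, -0.77116038,  1.05821204],
       [ 0.        ,  0.        ,  0.        ,  1.        ]])}
top {'camera_matrix': array([[449.14646623,   0.        , 253.82546567],
       [  0.        , 449.14646623, 196.18067026],
       [  0.        ,   0.        ,   1.        ]]), 'world_from_camera': array([[-0.02972062, -0.98485504,  0.17081348,  0.24112723],
       [-0.99955483,  0.02883644, -0.0076556 , -0.06433397],
       [ 0.002614  , -0.17096496, -0.98527364,  1.6975811 ],
       [ 0.        ,  0.        ,  0.        ,  1.        ]])}
```

View pics/scene0.png

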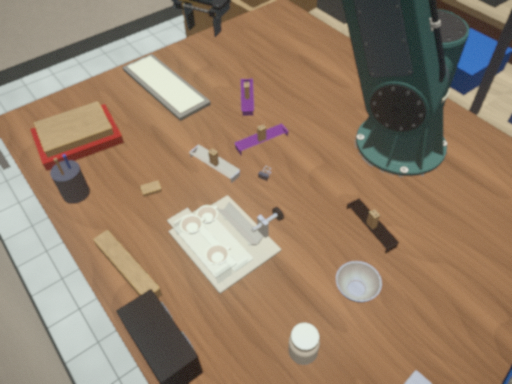

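View pics/top0.png

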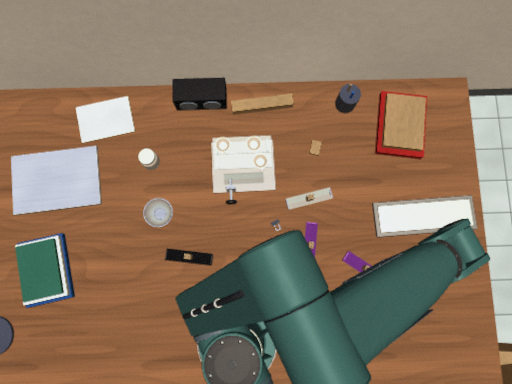

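```bash
python3 - <<'E'
import cv2
a=cv2.imread("pics/scene0.png");b=cv2.imread("pics/top0.png")
cv2.imwrite("pics/s_z.png",cv2.resize(a[90:290,130:400],None,fx=2.95,fy=2.95,interpolation=cv2.INTER_CUBIC))
cv2.imwrite("pics/t_z.png",cv2.resize(b[130:280,150:350],None,fx=4,fy=4,interpolation=cv2.INTER_CUBIC))
E
```

```text
(no output)
```

View pics/s_z.png

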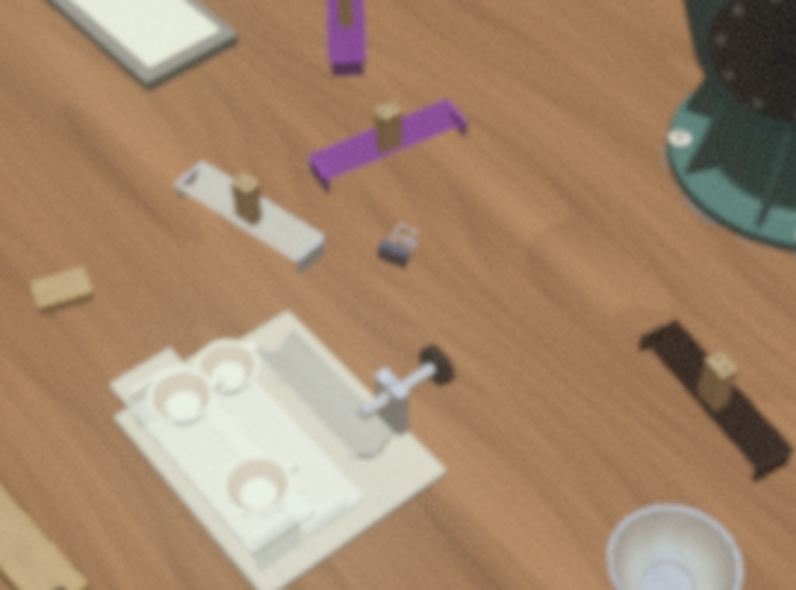

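View pics/t_z.png

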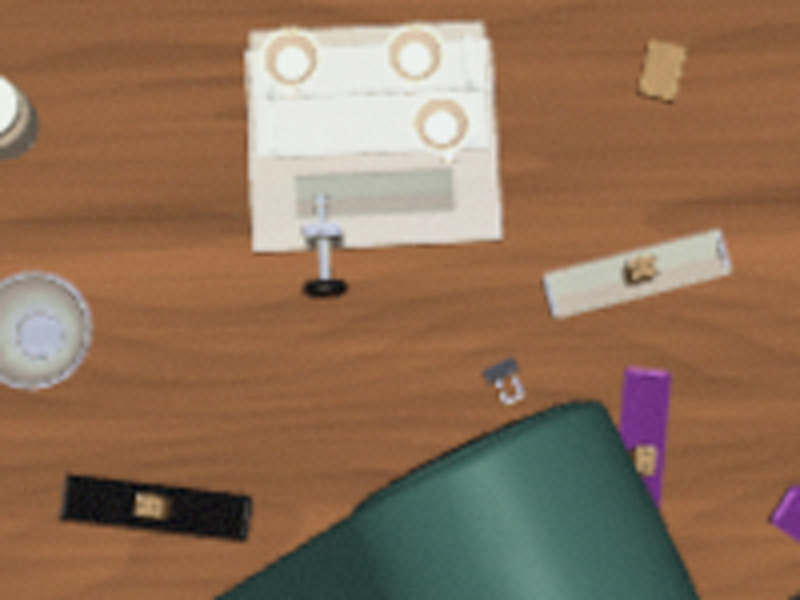

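The aluminium tray is the light grey one: about (215,163) in scene and (309,198) in top. The stand is at about (225,240) in scene and (243,165) in top, with the knob on its near side. Next I zoom in for measurement.

```bash
python3 - <<'E'
import cv2
a=cv2.imread("pics/scene0.png");b=cv2.imread("pics/top0.png")
def z(im,u,v,w,h,f,n):
    o=cv2.resize(im[v:v+h,u:u+w],None,fx=f,fy=f,interpolation=cv2.INTER_CUBIC)
    for i in range(0,w,10): cv2.putText(o,str(u+i),(int(i*f),10),0,.35,(0,0,255));cv2.line(o,(int((i+.5)*f),12),(int((i+.5)*f),18),(0,0,255))
    for i in range(0,h,10): cv2.putText(o,str(v+i),(0,int((i+.5)*f)),0,.35,(0,0,255));cv2.line(o,(22,int((i+.5)*f)),(28,int((i+.5)*f)),(0,0,255))
    cv2.imwrite(n,o)
z(b,205,130,75,80,7.5,"pics/tz_stand.png")
z(b,280,180,60,36,13,"pics/tz_tray.png")
z(a,160,190,128,100,6,"pics/sz_stand.png")
z(a,185,140,60,44,13,"pics/sz_tray.png")
E
```

```text
(no output)
```

View pics/tz_stand.png

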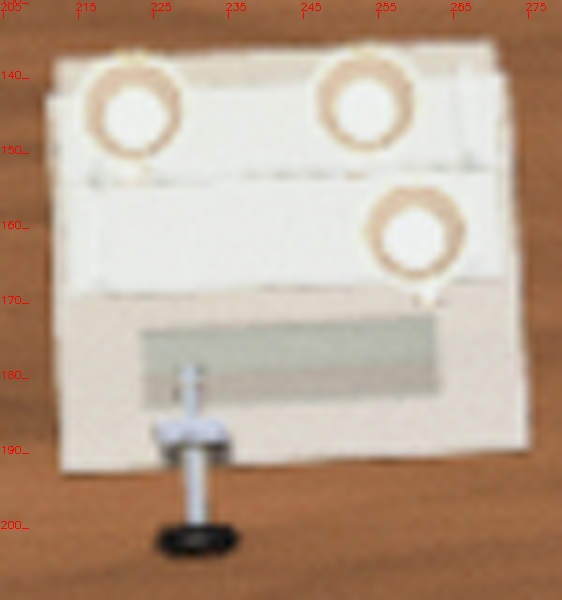

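View pics/tz_tray.png

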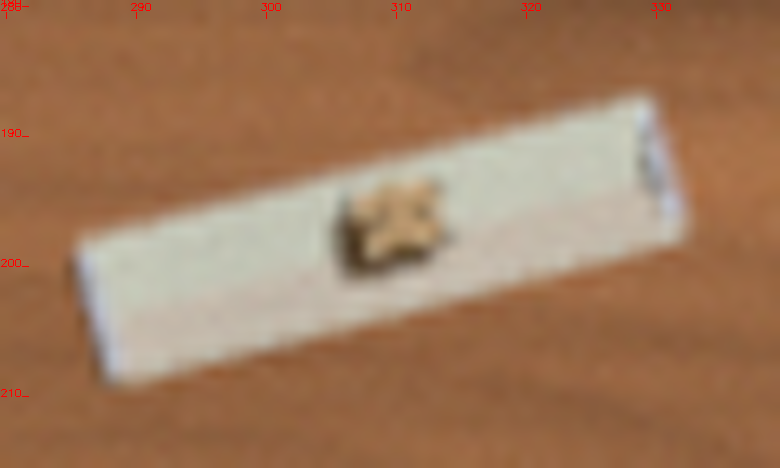

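View pics/sz_stand.png

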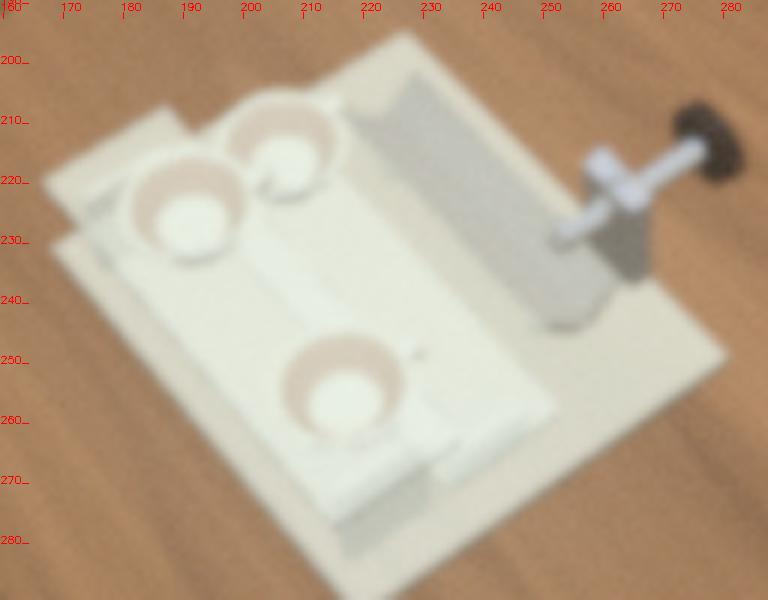

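View pics/sz_tray.png

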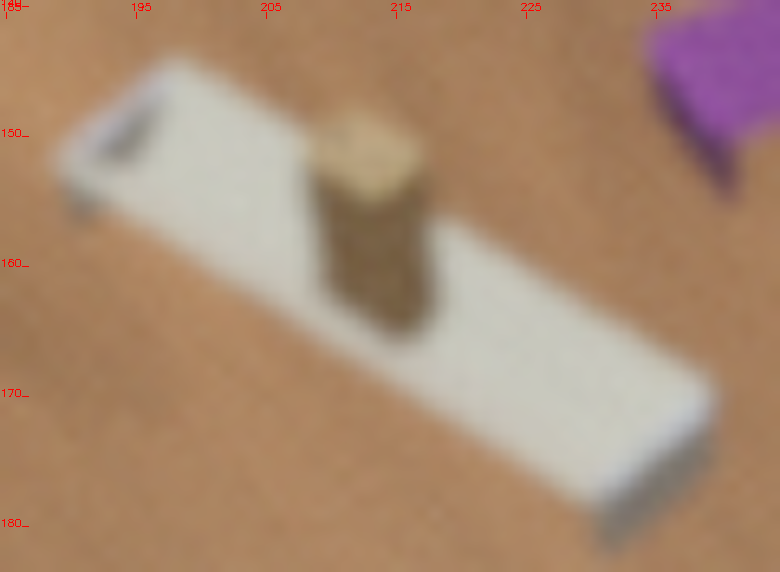

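```bash
cat > h.py <<'E'
import numpy as np
from rig import cams
C={n:cams.get_calibration(n) for n in("scene","top")}
def ray(n,p):
    c=C[n];K=np.array(c["camera_matrix"]);T=np.array(c["world_from_camera"])
    d=T[:3,:3]@np.linalg.solve(K,[p[0],p[1],1]);return T[:3,3],d/np.linalg.norm(d)
def on(n,p,z):
    o,d=ray(n,p);return o+d*(z-o[2])/d[2]
def tri(ps,pt):
    A=np.zeros((3,3));b=np.zeros(3);R=[]
    for n,p in(("scene",ps),("top",pt)):
        o,d=ray(n,p);M=np.eye(3)-np.outer(d,d);A+=M;b+=M@o;R.append((o,d,M))
    x=np.linalg.solve(A,b);return x,[np.linalg.norm(M@(x-o)) for o,d,M in R]
def pix(n,X):
    c=C[n];K=np.array(c["camera_matrix"]);T=np.array(c["world_from_camera"])
    q=K@(T[:3,:3].T@(np.array(X)-T[:3,3]));return q[:2]/q[2]
E
python3 - <<'E'
from h import *
np.set_printoptions(precision=4,suppress=True)
t=[on("top",p,.025) for p in((285.65,198.1),(288.1,208.9),(332.2,197.8),(329.5,186.8))]
c=np.mean(t,0);d=(t[0]+t[1]-t[2]-t[3])/2
print("tray top",c,np.linalg.norm(d),np.linalg.norm(t[0]-t[1]),np.degrees(np.arctan2(d[1],d[0])))
s=[(189,152.3),(197.7,143.5),(239,168.8),(230.4,178)]
t=[on("scene",p,.025) for p in s]
c=np.mean(t,0);d=(t[2]+t[3]-t[0]-t[1])/2
print("tray scene",c,np.linalg.norm(d),np.linalg.norm(t[0]-t[1]),np.degrees(np.arctan2(d[1],d[0])))
print("post",tri((212.65,151.65),(310.1,196.6)),on("top",(310.1,196.6),.064),on("scene",(212.65,151.65),.064))
v=[on("top",p,.042) for p in((223.6,173.2),(223.6,183.9),(262.8,171.5),(263.2,181.9))]
c=np.mean(v,0);d=(v[0]+v[1]-v[2]-v[3])/2
print("V",c,np.linalg.norm(d),np.linalg.norm(v[0]-v[1]),np.degrees(np.arctan2(d[1],d[0])))
f=[on("top",p,.010) for p in((212.8,192.4),(274.9,189.2))]; d=f[0]-f[1]
a=np.arctan2(d[1],d[0]);print("base top",np.linalg.norm(d),np.degrees(a))
y=d/np.linalg.norm(d);x=np.array([y[1],-y[0],0])
print("cradle from base top",(f[0]+f[1])/2+.045*x)
f=[on("scene",p,.010) for p in((280.8,248.3),(227,194.8))]; d=f[0]-f[1]
a=np.arctan2(d[1],d[0]);print("base scene",np.linalg.norm(d),np.degrees(a))
y=d/np.linalg.norm(d);x=np.array([y[1],-y[0],0]);cr=(f[0]+f[1])/2+.045*x
print("cradle from base scene",cr)
print("knob",tri((277.7,213.2),(230.8,201.5)), "pred",cr-.091*x+.05*y,"x",x)
E
```

```text
tray top [ 0.5185 -0.2852  0.025 ] 0.17254771580204767 0.042113104894105226 102.72645561337882
tray scene [ 0.5187 -0.2834  0.025 ] 0.17076654627430918 0.04483200222901811 103.0841361815273
post (array([ 0.5172, -0.2851,  0.0599]), [np.float64(0.0002083681297812017), np.float64(0.00020836812978104424)]) [ 0.5167 -0.2847  0.064 ] [ 0.519  -0.2813  0.064 ]
V [ 0.6003 -0.0397  0.042 ] 0.14859319394540235 0.04118293212001681 91.07712751814536
base top 0.23756703003105495 91.32545862754804
cradle from base top [ 0.6007 -0.039   0.01  ]
base scene 0.23737785677543344 91.57118922724679
cradle from base scene [ 0.5999 -0.0381  0.01  ]
knob (array([0.5077, 0.0095, 0.0548]), [np.float64(0.000999427461949484), np.float64(0.000999427461949487)]) pred [0.5076 0.0094 0.01  ] x [0.9996 0.0274 0.    ]
```

```bash
python3 - <<'E'
from rig import telemetry
from scipy.spatial.transform import Rotation as R
s=telemetry.sense();M=R.from_rotvec(s["orientation"]).as_matrix();print(M.round(3))
import numpy as np
for n,T in(("knob",[.5077,.0095]),("tray",[.5186,-.2845])):
    d=np.array([*T,s["tcp_pos"][2]])-s["tcp_pos"];print(n,(M.T@d*1000).round(1))
print(s["joint_pos"])
E
```

```text
[[ 0.431 -0.     0.902]
 [-0.902  0.001  0.431]
 [-0.001 -1.     0.   ]]
knob [-489.3    0.5  462.2]
tray [-2.193e+02  2.000e-01  3.452e+02]
[-1.15829747e+00  3.79360184e-01  1.73472351e+00 -7.08430672e-07
  1.02849878e+00 -3.32822245e-02]
```

```bash
python3 -m inch '[{"dx":-31,"dz":29},{"dx":-31,"dz":29},{"dx":-31,"dz":29},{"dx":-31,"dz":29},{"dx":-31,"dz":29},{"dx":-31,"dz":29},{"dx":-31,"dz":29},{"dx":-31,"dz":29}]' -0.12 20
python3 -m inch '[{"dx":-30,"dz":29},{"dx":-30,"dz":29},{"dx":-30,"dz":29},{"dx":-30,"dz":29},{"dx":-30,"dz":29},{"dx":-30,"dz":29},{"dx":-30,"dz":28},{"dx":-30,"dz":28}]'
python3 -m inch '[{"wy":-0.1435},{"wy":-0.1435},{"wy":-0.1435},{"wy":-0.1435},{"wy":-0.1435},{"wy":-0.1435},{"wy":-0.1435},{"wy":-0.1435}]'
cat > st.py <<'E'
import sys,numpy as np
from rig import telemetry
from scipy.spatial.transform import Rotation as R
np.set_printoptions(precision=4,suppress=True)
s=telemetry.sense();M=R.from_rotvec(s["orientation"]).as_matrix()
print("t",s["t"],"tcp",s["tcp_pos"],"yaw",np.degrees(np.arctan2(M[1,0],M[0,0])).round(2),"tilt",M[2].round(4),"F",s["ft_force"],"w",round(s["gripper_width"]*91,1))
if len(sys.argv)>3:
    d=np.array(sys.argv[1:4],float)-s["tcp_pos"];print("tool mm",(M.T@d*1000).round(1))
    if len(sys.argv)>4: print("wy",-(np.radians(float(sys.argv[4]))-np.arctan2(M[1,0],M[0,0])))
E
python3 st.py .5077 .0095 .0815 1.3
```

```text
t 0.1 tcp [ 0.3017 -0.6312  0.1985] yaw -64.46 tilt [-0.001 -1.     0.   ] F [0.1538 0.0952 0.315 ] w 90.9
tool mm [-489.2  117.4  462.2]
wy -1.1477041477778889invalid input
invalid input
invalid input
```

```bash
python3 -m inch '[{"dx":-31,"dy":0,"dz":29,"wx":0,"wy":0,"wz":0},{"dx":-31,"dy":0,"dz":29,"wx":0,"wy":0,"wz":0},{"dx":-31,"dy":0,"dz":29,"wx":0,"wy":0,"wz":0},{"dx":-31,"dy":0,"dz":29,"wx":0,"wy":0,"wz":0},{"dx":-31,"dy":0,"dz":29,"wx":0,"wy":0,"wz":0},{"dx":-31,"dy":0,"dz":29,"wx":0,"wy":0,"wz":0},{"dx":-31,"dy":0,"dz":29,"wx":0,"wy":0,"wz":0},{"dx":-31,"dy":0,"dz":29,"wx":0,"wy":0,"wz":0}]' -0.12 20; python3 st.py .5077 .0095 .199 1.3
```

```text
t: 0.9
tcp_pos: [0.4043, -0.3061, 0.1989]
orientation: [-1.388, 0.875, -0.875]
ft_force: [1.0, -0.9, 0.2]
gripper_width: 0.445
t 0.9 tcp [ 0.4043 -0.3061  0.1989] yaw -64.47 tilt [-0.0002 -1.     -0.0001] F [ 1.0341 -0.8682  0.246 ] w 40.5
tool mm [-240.2   -0.1  229.3]
wy -1.1479619635415368
```

```bash
python3 -m inch '[{"dx":-30,"dy":0,"dz":29,"wx":0,"wy":0,"wz":0},{"dx":-30,"dy":0,"dz":29,"wx":0,"wy":0,"wz":0},{"dx":-30,"dy":0,"dz":29,"wx":0,"wy":0,"wz":0},{"dx":-30,"dy":0,"dz":29,"wx":0,"wy":0,"wz":0},{"dx":-30,"dy":0,"dz":29,"wx":0,"wy":0,"wz":0},{"dx":-30,"dy":0,"dz":28,"wx":0,"wy":0,"wz":0},{"dx":-30,"dy":0,"dz":28,"wx":0,"wy":0,"wz":0},{"dx":-30,"dy":0,"dz":28,"wx":0,"wy":0,"wz":0}]'
python3 -m inch '[{"dx":0,"dy":0,"dz":0,"wx":0,"wy":-0.1435,"wz":0},{"dx":0,"dy":0,"dz":0,"wx":0,"wy":-0.1435,"wz":0},{"dx":0,"dy":0,"dz":0,"wx":0,"wy":-0.1435,"wz":0},{"dx":0,"dy":0,"dz":0,"wx":0,"wy":-0.1435,"wz":0},{"dx":0,"dy":0,"dz":0,"wx":0,"wy":-0.1435,"wz":0},{"dx":0,"dy":0,"dz":0,"wx":0,"wy":-0.1435,"wz":0},{"dx":0,"dy":0,"dz":0,"wx":0,"wy":-0.1435,"wz":0},{"dx":0,"dy":0,"dz":0,"wx":0,"wy":-0.1435,"wz":0}]'
python3 st.py .5077 .0095 .0815 1.3
python3 - <<'E'
from rig import cams
import cv2
for n in("scene","top"): cv2.imwrite(f"pics/{n}1.png",cams.grab_frame(n)[:,:,::-1])
E
```

```text
t: 1.7
tcp_pos: [0.5074, 0.0092, 0.199]
orientation: [-1.388, 0.875, -0.875]
ft_force: [0.5, -0.7, 0.2]
gripper_width: 0.44
t: 2.5
tcp_pos: [0.5071, 0.0075, 0.1988]
orientation: [-1.571, -0.022, 0.023]
ft_force: [-1.0, 0.0, -0.3]
gripper_width: 0.442
t 2.5 tcp [0.5071 0.0075 0.1988] yaw 1.66 tilt [-0.0005 -1.      0.    ] F [-1.0177  0.0337 -0.2865] w 40.2
tool mm [  0.7 117.3   2. ]
wy 0.006234099765858807
```

View pics/scene1.png

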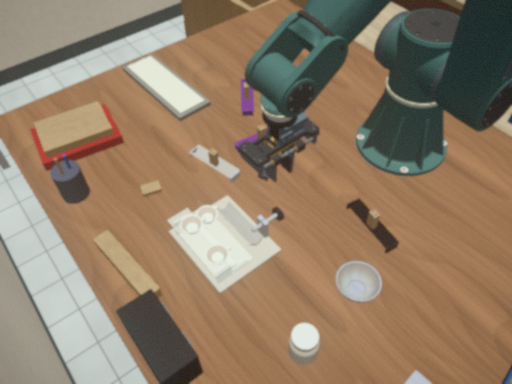

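The scene view shows the gripper at about (272,165), above the knob at (277,213). That fits a TCP 0.2 m up, so I descend now.

```bash
python3 -m inch '[{"dx":0,"dy":20,"dz":1,"wx":0,"wy":0.006,"wz":0},{"dx":0,"dy":20,"dz":1,"wx":0,"wy":0,"wz":0},{"dx":0,"dy":20,"dz":0,"wx":0,"wy":0,"wz":0},{"dx":0,"dy":20,"dz":0,"wx":0,"wy":0,"wz":0},{"dx":0,"dy":15,"dz":0,"wx":0,"wy":0,"wz":0},{"dx":0,"dy":12,"dz":0,"wx":0,"wy":0,"wz":0},{"dx":0,"dy":10,"dz":0,"wx":0,"wy":0,"wz":0},{"dx":0,"dy":0,"dz":0,"wx":0,"wy":0,"wz":0}]'
python3 -m inch '[{"dx":0,"dy":0,"dz":0,"wx":0,"wy":0,"wz":0},{"dx":0,"dy":0,"dz":0,"wx":0,"wy":0,"wz":0},{"dx":0,"dy":0,"dz":0,"wx":0,"wy":0,"wz":0},{"dx":0,"dy":0,"dz":0,"wx":0,"wy":0,"wz":0},{"dx":0,"dy":0,"dz":0,"wx":0,"wy":0,"wz":0},{"dx":0,"dy":0,"dz":0,"wx":0,"wy":0,"wz":0},{"dx":0,"dy":0,"dz":0,"wx":0,"wy":0,"wz":0},{"dx":0,"dy":0,"dz":0,"wx":0,"wy":0,"wz":0}]' -1 15
python3 st.py .5077 .0095 .0815 1.3
```

```text
t: 3.4
tcp_pos: [0.5067, 0.0095, 0.081]
orientation: [-1.571, -0.011, 0.013]
ft_force: [-0.3, 0.3, -0.3]
gripper_width: 0.441
t: 4.2
tcp_pos: [0.5073, 0.0095, 0.082]
orientation: [-1.571, -0.013, 0.013]
ft_force: [0.3, 0.4, 0.4]
gripper_width: 0.002
t 4.2 tcp [0.5073 0.0095 0.082 ] yaw 0.97 tilt [-0.0001 -1.      0.    ] F [0.3278 0.3988 0.4342] w 0.2
tool mm [0.4 0.5 0. ]
wy -0.005691404671050226
```

```bash
python3 - <<'E'
from rig import cams
import cv2
a=cams.grab_frame("scene")[:,:,::-1];b=cams.grab_frame("top")[:,:,::-1]
cv2.imwrite("pics/s2.png",cv2.resize(a[150:260,190:320],None,fx=6,fy=5.4,interpolation=cv2.INTER_CUBIC))
cv2.imwrite("pics/t2.png",cv2.resize(b[130:280,170:300],None,fx=4,fy=4,interpolation=cv2.INTER_CUBIC))
from h import *
print(pix("scene",[.5073,.0095,.063]),pix("scene",[.5077,.0095,.054]))
E
```

```text
[277.50561375 211.20543001] [277.34446464 213.325588  ]
```

View pics/s2.png

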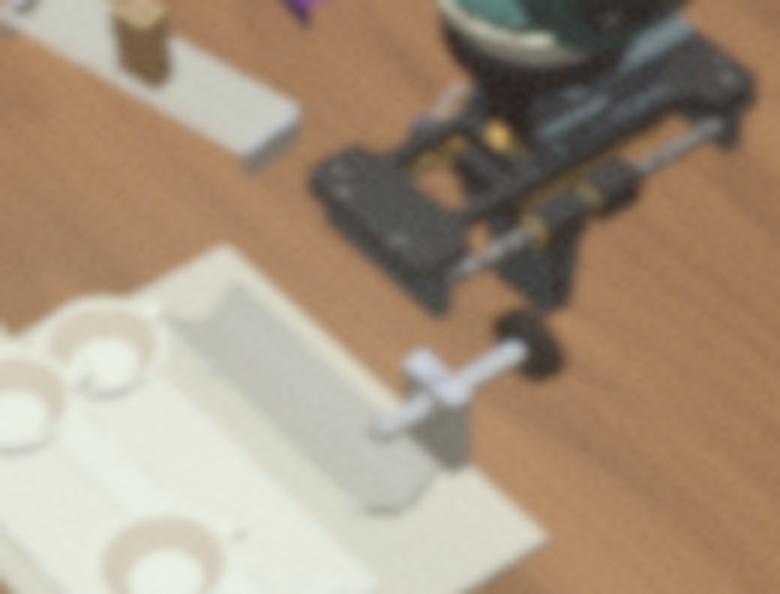

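View pics/t2.png

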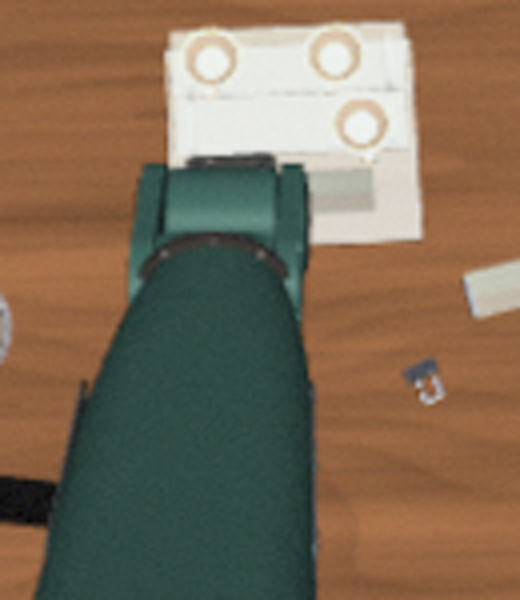

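```bash
python3 - <<'E'
from rig import r,telemetry
print(r.tip_extent,[x for x in dir(r) if x[0]!='_'],[x for x in dir(telemetry) if x[0]!='_'])
from h import *
for z in(.06,.07,.08,.09):
  print(z,[pix("scene",[x,y,z]).round(1) for x in(.494,.521) for y in(-.0065,.0255)], pix("scene",[.5077,.0095,z]))
E
```

```text
0.019 ['PlanningError', 'close_job', 'tip_extent'] ['sense']
0.06 [array([277.6, 205.7]), array([285.2, 213.2]), array([269.7, 210.7]), array([277.3, 218.3])] [277.37372887 211.96413339]
0.07 [array([277.6, 203.4]), array([285.3, 210.9]), array([269.7, 208.4]), array([277.3, 216. ])] [277.42298597 209.67255428]
0.08 [array([277.7, 201.1]), array([285.4, 208.6]), array([269.7, 206.1]), array([277.4, 213.7])] [277.47285708 207.35240952]
0.09 [array([277.7, 198.7]), array([285.5, 206.2]), array([269.7, 203.7]), array([277.4, 211.3])] [277.52335376 205.00316162]
```

```bash
python3 - <<'E'
import cv2
a=cv2.imread("pics/scene1.png")
cv2.imwrite("pics/s1z.png",cv2.resize(a[100:200,220:340],None,fx=6,fy=6,interpolation=cv2.INTER_CUBIC))
from h import *
for z in(.18,.20,.22,.24):
  print(z,[pix("scene",[x,y,z]).round(1) for x in(.487,.527) for y in(-.0085,.0235)])
E
python3 st.py
```

```text
0.18 [array([279.9, 174.3]), array([288.1, 181.9]), array([267.3, 181.8]), array([275.5, 189.6])]
0.2 [array([280.1, 168.9]), array([288.4, 176.5]), array([267.3, 176.4]), array([275.5, 184.2])]
0.22 [array([280.2, 163.3]), array([288.6, 171. ]), array([267.3, 170.9]), array([275.6, 178.7])]
0.24 [array([280.3, 157.6]), array([288.9, 165.3]), array([267.2, 165.2]), array([275.7, 173.1])]
t 4.3 tcp [0.5073 0.0095 0.082 ] yaw 0.98 tilt [-0. -1.  0.] F [ 0.1513 -0.899   0.0599] w 0.4
```

View pics/s1z.png

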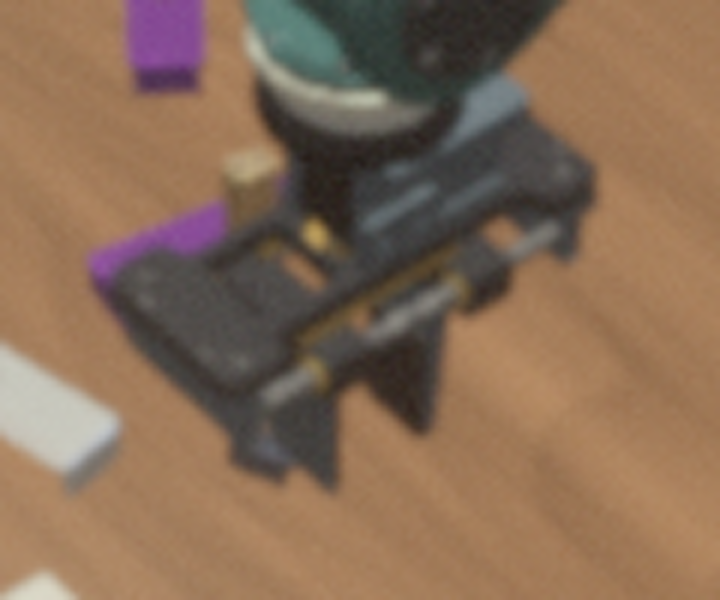

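```bash
python3 - <<'E'
from h import *
for z in(.14,.16,.2): print(z,on("top",(170+190/4,130+160/4),z),on("top",(170+275/4,130+156/4),z))
# scene body corner front-left in s2: (345,165)...(435,310) lower corner
for p in((190+318/6,150+175/5.4),(190+435/6,150+268/5.4),(190+750/6,150+80/5.4)):
  print([on("scene",p,z).round(3) for z in(.14,.17,.2)])
E
```

```text
0.14 [0.60935759 0.0498345  0.14      ] [ 0.61080462 -0.02575595  0.14      ]
0.16 [0.60462936 0.04836852 0.16      ] [ 0.60605781 -0.02625131  0.16      ]
0.2 [0.59517289 0.04543658 0.2       ] [ 0.59656418 -0.02724202  0.2       ]
[array([ 0.556, -0.073,  0.14 ]), array([ 0.571, -0.051,  0.17 ]), array([ 0.585, -0.03 ,  0.2  ])]
[array([0.552, 0.003, 0.14 ]), array([0.566, 0.022, 0.17 ]), array([0.581, 0.042, 0.2  ])]
[array([ 0.37 , -0.004,  0.14 ]), array([0.39 , 0.015, 0.17 ]), array([0.41 , 0.035, 0.2  ])]
```

The picture shows the fingertips at about (281,207), above the knob's top edge at (278,208). That puts them roughly 30 mm higher than the stated 19 mm tip extent would. I'll open, go lower in small steps, and check by force and by looking.

```bash
python3 -m inch '[{"dx":0,"dy":0,"dz":0,"wx":0,"wy":0,"wz":0},{"dx":0,"dy":0,"dz":0,"wx":0,"wy":0,"wz":0},{"dx":0,"dy":0,"dz":0,"wx":0,"wy":0,"wz":0},{"dx":0,"dy":0,"dz":0,"wx":0,"wy":0,"wz":0},{"dx":0,"dy":3,"dz":0,"wx":0,"wy":0,"wz":0},{"dx":0,"dy":4,"dz":0,"wx":0,"wy":0,"wz":0},{"dx":0,"dy":4,"dz":0,"wx":0,"wy":0,"wz":0},{"dx":0,"dy":4,"dz":0,"wx":0,"wy":0,"wz":0}]' -0.12 15
python3 - <<'E'
from rig import cams
import cv2
a=cams.grab_frame("scene")[:,:,::-1]
cv2.imwrite("pics/s3.png",cv2.resize(a[150:250,230:330],None,fx=6,fy=6,interpolation=cv2.INTER_CUBIC))
E
python3 st.py
```

```text
t: 5.1
tcp_pos: [0.5072, 0.0095, 0.0665]
orientation: [-1.571, -0.013, 0.014]
ft_force: [1.1, 0.1, -0.4]
gripper_width: 0.437
t 5.15 tcp [0.5068 0.0095 0.066 ] yaw 0.97 tilt [-0.001 -1.     0.   ] F [-1.6579  0.1634 -0.2283] w 39.7
```

View pics/s3.png

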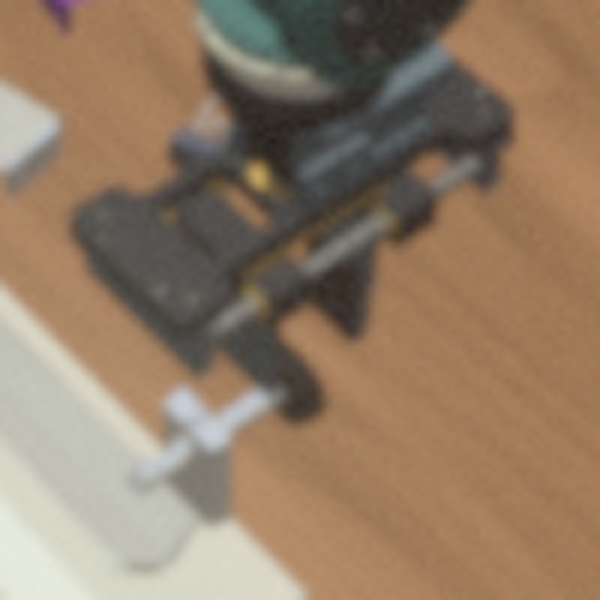

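```bash
python3 - <<'E'
from h import *
for z in(.05,.06,.07,.08,.09):
  print(z,[pix("scene",[x,.0255,z]).round(1) for x in(.473,.487,.527)])
E
```

```text
0.05 [array([291.1, 211.6]), array([287.1, 214.2]), array([275.5, 221.6])]
0.06 [array([291.2, 209.3]), array([287.2, 211.9]), array([275.5, 219.4])]
0.07 [array([291.4, 207. ]), array([287.3, 209.6]), array([275.5, 217.1])]
0.08 [array([291.5, 204.7]), array([287.4, 207.3]), array([275.6, 214.8])]
0.09 [array([291.7, 202.3]), array([287.5, 204.9]), array([275.6, 212.5])]
```

```bash
python3 -m inch '[{"dx":0,"dy":3,"dz":0,"wx":0,"wy":0,"wz":0},{"dx":0,"dy":3,"dz":0,"wx":0,"wy":0,"wz":0},{"dx":0,"dy":3,"dz":0,"wx":0,"wy":0,"wz":0},{"dx":0,"dy":3,"dz":0,"wx":0,"wy":0,"wz":0},{"dx":0,"dy":0,"dz":0,"wx":0,"wy":0,"wz":0},{"dx":0,"dy":0,"dz":0,"wx":0,"wy":0,"wz":0},{"dx":0,"dy":0,"dz":0,"wx":0,"wy":0,"wz":0},{"dx":0,"dy":0,"dz":0,"wx":0,"wy":0,"wz":0}]' 
python3 - <<'E'
from rig import cams
import cv2
a=cams.grab_frame("scene")[:,:,::-1]
cv2.imwrite("pics/s4.png",cv2.resize(a[150:250,230:330],None,fx=6,fy=6,interpolation=cv2.INTER_CUBIC))
E
python3 st.py
```

```text
t: 5.95
tcp_pos: [0.5074, 0.0095, 0.0552]
orientation: [-1.571, -0.014, 0.013]
ft_force: [-0.4, 0.5, -0.0]
gripper_width: 0.441
t 6.0 tcp [0.5074 0.0095 0.0552] yaw 0.97 tilt [ 0.0002 -1.     -0.    ] F [-0.7076  0.295  -0.1106] w 40.1
```

View pics/s4.png

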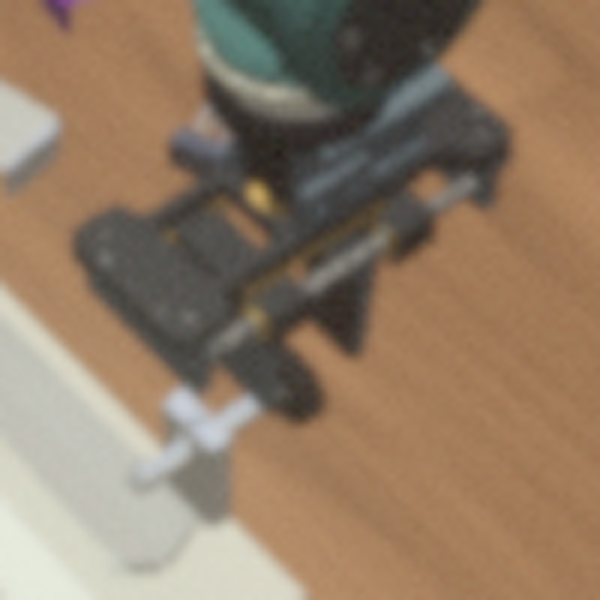

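```bash
python3 -m inch '[{"dx":0,"dy":0,"dz":0,"wx":0,"wy":0,"wz":0},{"dx":0,"dy":0,"dz":0,"wx":0,"wy":0,"wz":0},{"dx":0,"dy":0,"dz":0,"wx":0,"wy":0,"wz":0},{"dx":0,"dy":0,"dz":0,"wx":0,"wy":0,"wz":0},{"dx":0,"dy":0,"dz":0,"wx":0,"wy":0,"wz":0},{"dx":0,"dy":0,"dz":0,"wx":0,"wy":0,"wz":0},{"dx":0,"dy":0,"dz":0,"wx":0,"wy":0,"wz":0},{"dx":0,"dy":0,"dz":0,"wx":0,"wy":0,"wz":0}]' -1 15; python3 st.py
```

```text
t: 6.8
tcp_pos: [0.5076, 0.0095, 0.0551]
orientation: [-1.571, -0.014, 0.013]
ft_force: [3.6, 0.7, -2.9]
gripper_width: 0.127
t 6.8 tcp [0.5076 0.0095 0.0551] yaw 0.97 tilt [ 0.0006 -1.     -0.    ] F [ 3.6476  0.6589 -2.893 ] w 11.6
```

```bash
python3 -m inch '[{"dx":-5,"dy":0,"dz":0,"wx":0,"wy":0,"wz":0},{"dx":-5,"dy":0,"dz":0,"wx":0,"wy":0,"wz":0},{"dx":-5,"dy":0,"dz":0,"wx":0,"wy":0,"wz":0},{"dx":-5,"dy":0,"dz":0,"wx":0,"wy":0,"wz":0},{"dx":-5,"dy":0,"dz":0,"wx":0,"wy":0,"wz":0},{"dx":-5,"dy":0,"dz":0,"wx":0,"wy":0,"wz":0},{"dx":-4,"dy":0,"dz":0,"wx":0,"wy":0,"wz":0},{"dx":0,"dy":0,"dz":0,"wx":0,"wy":0,"wz":0}]'; python3 st.py
```

```text
t: 7.6
tcp_pos: [0.474, 0.0088, 0.0553]
orientation: [-1.571, -0.015, 0.011]
ft_force: [7.1, 0.0, -7.3]
gripper_width: 0.128
t 7.6 tcp [0.474  0.0088 0.0553] yaw 0.97 tilt [ 0.0026 -1.     -0.0001] F [ 7.1342  0.0458 -7.2832] w 11.6
```

```bash
python3 -m inch '[{"dx":-1,"dy":0,"dz":0,"wx":0,"wy":0,"wz":0},{"dx":-1,"dy":0,"dz":0,"wx":0,"wy":0,"wz":0},{"dx":0,"dy":0,"dz":0,"wx":0,"wy":0,"wz":0},{"dx":0,"dy":0,"dz":0,"wx":0,"wy":0,"wz":0},{"dx":0,"dy":0,"dz":0,"wx":0,"wy":0,"wz":0},{"dx":0,"dy":0,"dz":0,"wx":0,"wy":0,"wz":0},{"dx":0,"dy":0,"dz":0,"wx":0,"wy":0,"wz":0},{"dx":0,"dy":0,"dz":0,"wx":0,"wy":0,"wz":0}]'; python3 st.py
python3 -m inch '[{"dx":0,"dy":0,"dz":0,"wx":0,"wy":0,"wz":0},{"dx":0,"dy":0,"dz":0,"wx":0,"wy":0,"wz":0},{"dx":0,"dy":0,"dz":0,"wx":0,"wy":0,"wz":0},{"dx":0,"dy":-15,"dz":0,"wx":0,"wy":0,"wz":0},{"dx":0,"dy":-25,"dz":0,"wx":0,"wy":0,"wz":0},{"dx":0,"dy":-30,"dz":0,"wx":0,"wy":0,"wz":0},{"dx":0,"dy":-30,"dz":0,"wx":0,"wy":0,"wz":0},{"dx":0,"dy":-20,"dz":0,"wx":0,"wy":0,"wz":0}]' -0.12
python3 - <<'E'
from rig import cams
import cv2
a=cams.grab_frame("scene")[:,:,::-1]
cv2.imwrite("pics/s5.png",cv2.resize(a[130:250,210:330],None,fx=5,fy=5,interpolation=cv2.INTER_CUBIC))
E
python3 st.py .5186 -.2845 .1747 12.8
```

```text
t: 8.4
tcp_pos: [0.474, 0.0088, 0.0556]
orientation: [-1.571, -0.018, 0.009]
ft_force: [17.6, 0.1, -15.0]
gripper_width: 0.126
t 8.4 tcp [0.474  0.0088 0.0556] yaw 0.97 tilt [ 0.0059 -1.     -0.0002] F [ 17.5509   0.0901 -14.9779] w 11.5
t: 9.2
tcp_pos: [0.4713, 0.0089, 0.1769]
orientation: [-1.571, -0.014, 0.013]
ft_force: [-0.1, 0.0, -0.1]
gripper_width: 0.439
t 9.25 tcp [0.4727 0.0089 0.1793] yaw 0.98 tilt [ 0.004  -1.     -0.0001] F [ 3.3775 -0.5286  3.255 ] w 40.0
tool mm [  40.8    4.8 -294.1]
wy -0.206339612681124
```

View pics/s5.png

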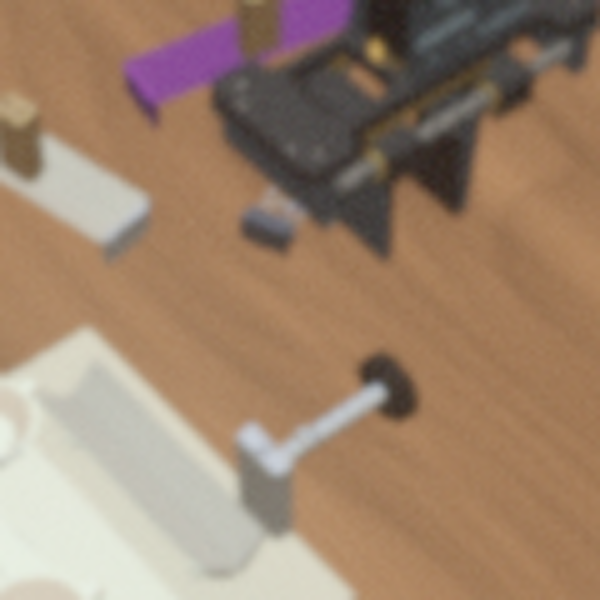

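Scene view: the knob now sits at (288,207), and the rod end has left the V and is inside the guide block. So the knob is fully out against its stop, with 33.6 mm measured. Next is the tray.

```bash
python3 -m inch '[{"dx":5,"dy":0,"dz":-37,"wx":0,"wy":0,"wz":0},{"dx":5,"dy":0,"dz":-37,"wx":0,"wy":0,"wz":0},{"dx":5,"dy":0,"dz":-37,"wx":0,"wy":0,"wz":0},{"dx":5,"dy":0,"dz":-37,"wx":0,"wy":0,"wz":0},{"dx":5,"dy":0,"dz":-37,"wx":0,"wy":0,"wz":0},{"dx":5,"dy":0,"dz":-37,"wx":0,"wy":0,"wz":0},{"dx":5,"dy":0,"dz":-36,"wx":0,"wy":0,"wz":0},{"dx":5,"dy":0,"dz":-36,"wx":0,"wy":0,"wz":0}]'
python3 -m inch '[{"dx":0,"dy":0,"dz":0,"wx":0,"wy":-0.1,"wz":0},{"dx":0,"dy":0,"dz":0,"wx":0,"wy":-0.106,"wz":0},{"dx":0,"dy":10,"dz":0,"wx":0,"wy":0,"wz":0},{"dx":0,"dy":20,"dz":0,"wx":0,"wy":0,"wz":0},{"dx":0,"dy":20,"dz":0,"wx":0,"wy":0,"wz":0},{"dx":0,"dy":20,"dz":0,"wx":0,"wy":0,"wz":0},{"dx":0,"dy":10,"dz":0,"wx":0,"wy":0,"wz":0},{"dx":0,"dy":0,"dz":0,"wx":0,"wy":0,"wz":0}]'
python3 - <<'E'
from rig import cams
import cv2
a=cams.grab_frame("scene")[:,:,::-1]
cv2.imwrite("pics/s6.png",cv2.resize(a[90:200,160:280],None,fx=5,fy=5,interpolation=cv2.INTER_CUBIC))
E
python3 st.py .5186 -.2845 .021 12.8
```

```text
t: 10.05
tcp_pos: [0.5158, -0.2857, 0.1744]
orientation: [-1.57, -0.012, 0.014]
ft_force: [-0.4, 1.1, 0.0]
gripper_width: 0.441
t: 10.85
tcp_pos: [0.5153, -0.2836, 0.0933]
orientation: [-1.562, -0.172, 0.176]
ft_force: [0.1, 0.1, -0.6]
gripper_width: 0.439
t 10.9 tcp [ 0.5159 -0.284   0.0945] yaw 12.71 tilt [-0.001 -1.     0.001] F [ 0.2031 -0.1181  0.8233] w 39.8
tool mm [ 2.6 73.5 -1.1]
wy -0.0015208380704879731
```

View pics/s6.png

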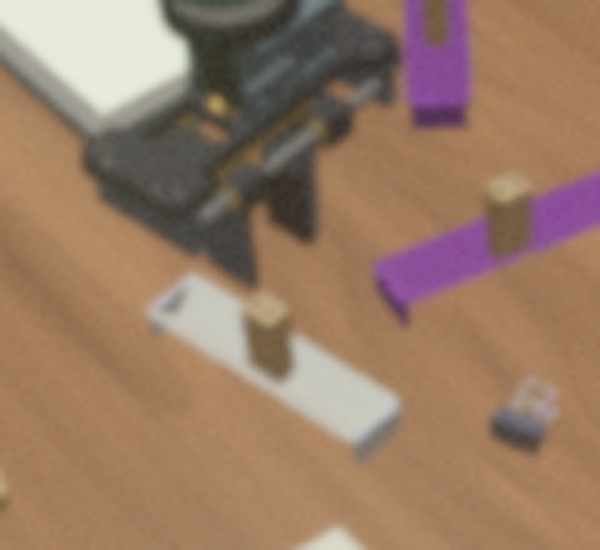

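```bash
python3 - <<'E'
from h import *
c=np.array([.5159,-.284]);a=np.radians(12.7);ex=np.array([np.cos(a),np.sin(a)]);ey=np.array([-ex[1],ex[0]])
for z in(.075,.095,.105,.115):
  print(z,[pix("scene",[*(c+s*.020*ex+.016*ey),z]).round(1) for s in(1,-1)])
E
```

```text
0.075 [array([212. , 154.3]), array([221.3, 146.7])]
0.095 [array([211.3, 149.4]), array([220.7, 141.8])]
0.105 [array([211. , 146.9]), array([220.4, 139.3])]
0.115 [array([210.6, 144.4]), array([220.2, 136.8])]
```

The tips show at (211,147) and (223,138), about 12 mm above the reported TCP. That agrees with the knob measurement, so I lower to put the tips at about z 33 mm.

```bash
python3 -m inch '[{"dx":3,"dy":0,"dz":-1,"wx":0,"wy":0,"wz":0},{"dx":0,"dy":15,"dz":0,"wx":0,"wy":0,"wz":0},{"dx":0,"dy":15,"dz":0,"wx":0,"wy":0,"wz":0},{"dx":0,"dy":12,"dz":0,"wx":0,"wy":0,"wz":0},{"dx":0,"dy":12,"dz":0,"wx":0,"wy":0,"wz":0},{"dx":0,"dy":10,"dz":0,"wx":0,"wy":0,"wz":0},{"dx":0,"dy":8,"dz":0,"wx":0,"wy":0,"wz":0},{"dx":0,"dy":0,"dz":0,"wx":0,"wy":0,"wz":0}]'
python3 - <<'E'
from rig import cams
import cv2
a=cams.grab_frame("scene")[:,:,::-1]
cv2.imwrite("pics/s7.png",cv2.resize(a[90:200,160:280],None,fx=5,fy=5,interpolation=cv2.INTER_CUBIC))
E
python3 st.py .5186 -.2845 .021 12.8
```

```text
t: 11.7
tcp_pos: [0.5189, -0.2844, 0.0218]
orientation: [-1.563, -0.174, 0.176]
ft_force: [-0.7, -0.6, -0.1]
gripper_width: 0.441
t 11.75 tcp [ 0.5193 -0.2846  0.0225] yaw 12.78 tilt [-0.0006 -1.      0.0006] F [0.0787 0.0333 0.1519] w 40.2
tool mm [-0.6  1.5  0.3]
wy -0.00043239218559501524
```

View pics/s7.png

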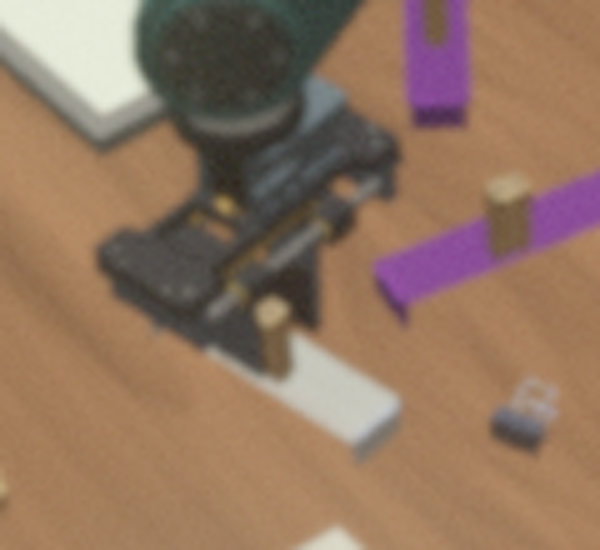

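The post at (215,155) stands between the fingers, whose tips are near the tray's rims. Close.

```bash
python3 -m inch '[{"dx":0,"dy":0,"dz":0,"wx":0,"wy":0,"wz":0},{"dx":0,"dy":0,"dz":0,"wx":0,"wy":0,"wz":0},{"dx":0,"dy":0,"dz":0,"wx":0,"wy":0,"wz":0},{"dx":0,"dy":0,"dz":0,"wx":0,"wy":0,"wz":0},{"dx":0,"dy":0,"dz":0,"wx":0,"wy":0,"wz":0},{"dx":0,"dy":0,"dz":0,"wx":0,"wy":0,"wz":0},{"dx":0,"dy":0,"dz":0,"wx":0,"wy":0,"wz":0},{"dx":0,"dy":0,"dz":0,"wx":0,"wy":0,"wz":0}]' -1 30
python3 st.py
```

```text
t: 12.55
tcp_pos: [0.5196, -0.2848, 0.0233]
orientation: [-1.564, -0.175, 0.175]
ft_force: [-0.8, 0.6, 5.6]
gripper_width: 0.195
t 12.55 tcp [ 0.5196 -0.2848  0.0233] yaw 12.78 tilt [ 0.0002 -1.     -0.0002] F [-0.8224  0.5994  5.5877] w 17.7
```

```bash
python3 -m inch '[{"dx":0,"dy":-5,"dz":0,"wx":0,"wy":0,"wz":0},{"dx":0,"dy":-10,"dz":0,"wx":0,"wy":0,"wz":0},{"dx":0,"dy":-20,"dz":0,"wx":0,"wy":0,"wz":0},{"dx":0,"dy":-25,"dz":0,"wx":0,"wy":0,"wz":0},{"dx":0,"dy":-25,"dz":0,"wx":0,"wy":0,"wz":0},{"dx":0,"dy":-20,"dz":0,"wx":0,"wy":0,"wz":0},{"dx":0,"dy":-15,"dz":0,"wx":0,"wy":0,"wz":0},{"dx":0,"dy":0,"dz":0,"wx":0,"wy":0,"wz":0}]'
python3 - <<'E'
from rig import cams
import cv2
a=cams.grab_frame("scene")[:,:,::-1]
cv2.imwrite("pics/s8.png",cv2.resize(a[70:190,160:290],None,fx=6,fy=5,interpolation=cv2.INTER_CUBIC))
b=cams.grab_frame("top")[:,:,::-1]
cv2.imwrite("pics/t8.png",cv2.resize(b[150:240,260:360],None,fx=6,fy=6,interpolation=cv2.INTER_CUBIC))
E
python3 st.py .600 -.039 .138 1.3
```

```text
t: 13.35
tcp_pos: [0.5204, -0.2853, 0.1453]
orientation: [-1.566, -0.177, 0.173]
ft_force: [0.2, -0.7, -1.5]
gripper_width: 0.197
t 13.45 tcp [ 0.5192 -0.2846  0.1428] yaw 12.78 tilt [-0.0001 -1.      0.    ] F [ 0.1969  0.0781 -1.6111] w 17.7
tool mm [133.1   4.8 221.7]
wy 0.20033396708238232
```

View pics/s8.png

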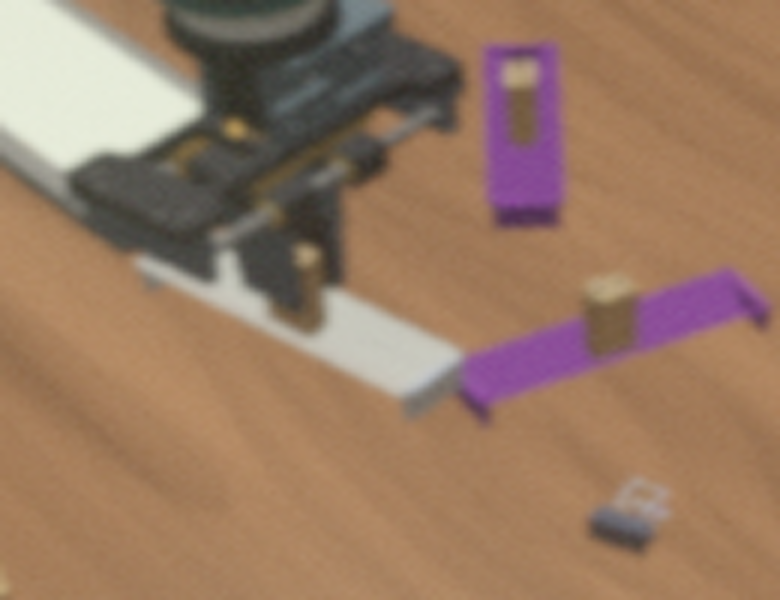

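View pics/t8.png

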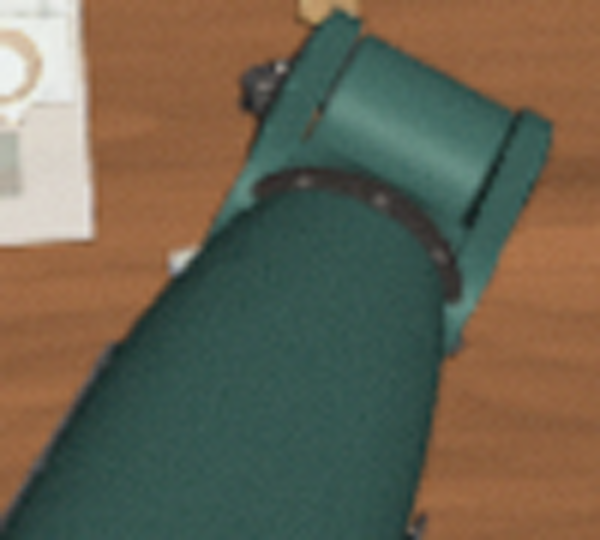

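Scene view: the tray is held level by its post and clear of the desk, its near end at about (230,146). I turn it to the V's yaw and carry it over.

```bash
python3 -m inch '[{"dx":0,"dy":0,"dz":0,"wx":0,"wy":0.04,"wz":0},{"dx":0,"dy":0,"dz":0,"wx":0,"wy":0.04,"wz":0},{"dx":0,"dy":0,"dz":0,"wx":0,"wy":0.04,"wz":0},{"dx":0,"dy":0,"dz":0,"wx":0,"wy":0.04,"wz":0},{"dx":0,"dy":0,"dz":0,"wx":0,"wy":0.04,"wz":0},{"dx":0,"dy":0,"dz":0,"wx":0,"wy":0,"wz":0},{"dx":0,"dy":0,"dz":0,"wx":0,"wy":0,"wz":0},{"dx":0,"dy":0,"dz":0,"wx":0,"wy":0,"wz":0}]'
python3 st.py .600 -.039 .143 1.3
```

```text
t: 14.25
tcp_pos: [0.5192, -0.2846, 0.1425]
orientation: [-1.57, -0.018, 0.019]
ft_force: [-1.4, 0.3, -1.4]
gripper_width: 0.195
t 14.25 tcp [ 0.5192 -0.2846  0.1425] yaw 1.37 tilt [-0.0007 -1.      0.0005] F [-1.3982  0.2949 -1.4097] w 17.7
tool mm [ 86.7  -0.5 243.6]
wy 0.0012053948165264873
```

```bash
python3 -m inch '[{"dx":3,"dy":0,"dz":8,"wx":0,"wy":0,"wz":0},{"dx":5,"dy":0,"dz":15,"wx":0,"wy":0,"wz":0},{"dx":7,"dy":0,"dz":20,"wx":0,"wy":0,"wz":0},{"dx":7,"dy":0,"dz":20,"wx":0,"wy":0,"wz":0},{"dx":7,"dy":0,"dz":20,"wx":0,"wy":0,"wz":0},{"dx":7,"dy":0,"dz":20,"wx":0,"wy":0,"wz":0},{"dx":7,"dy":0,"dz":20,"wx":0,"wy":0,"wz":0},{"dx":7,"dy":0,"dz":20,"wx":0,"wy":0,"wz":0}]'
python3 -m inch '[{"dx":7,"dy":0,"dz":20,"wx":0,"wy":0,"wz":0},{"dx":7,"dy":0,"dz":20,"wx":0,"wy":0,"wz":0},{"dx":7,"dy":0,"dz":20,"wx":0,"wy":0,"wz":0},{"dx":7,"dy":0,"dz":20,"wx":0,"wy":0,"wz":0},{"dx":5,"dy":0,"dz":13,"wx":0,"wy":0,"wz":0},{"dx":4,"dy":0,"dz":8,"wx":0,"wy":0,"wz":0},{"dx":0,"dy":0,"dz":0,"wx":0,"wy":0,"wz":0},{"dx":0,"dy":0,"dz":0,"wx":0,"wy":0,"wz":0}]'
python3 - <<'E'
from rig import cams
import cv2
a=cams.grab_frame("scene")[:,:,::-1]
cv2.imwrite("pics/s9.png",cv2.resize(a[150:270,160:300],None,fx=5.5,fy=5,interpolation=cv2.INTER_CUBIC))
E
python3 st.py .600 -.039 .0463 1.3
```

```text
t: 15.05
tcp_pos: [0.5664, -0.1385, 0.1431]
orientation: [-1.571, -0.019, 0.019]
ft_force: [0.3, -0.4, -2.2]
gripper_width: 0.197
t: 15.85
tcp_pos: [0.6007, -0.039, 0.143]
orientation: [-1.571, -0.018, 0.018]
ft_force: [0.0, -0.2, -2.1]
gripper_width: 0.194
t 15.9 tcp [ 0.6006 -0.0392  0.143 ] yaw 1.3 tilt [-0.0002 -1.     -0.0001] F [-0.0911  1.6353 -2.3915] w 17.7
tool mm [-0.6 96.7  0.2]
wy 6.423383241895703e-05
```

View pics/s9.png

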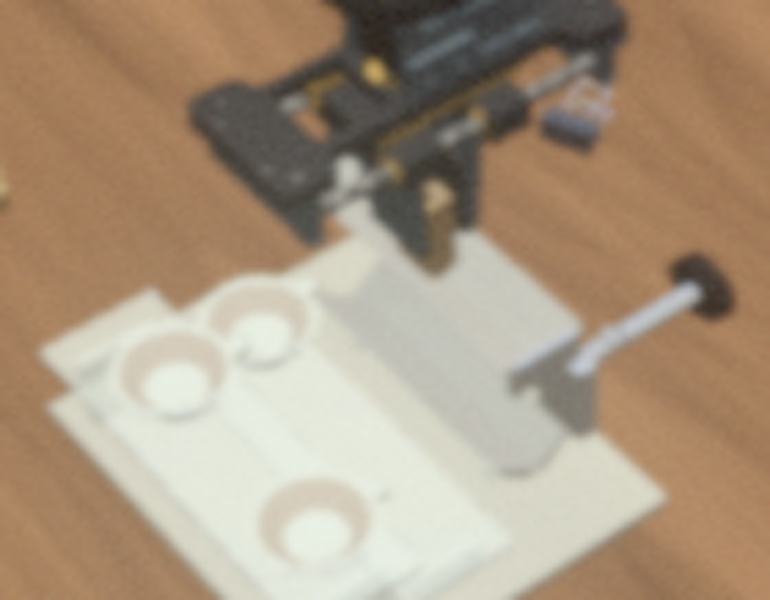

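Scene view: the tray is above the V and parallel to it, behind the guide block, with the knob at (287,207) still out. I lower it.

```bash
python3 -m inch '[{"dx":-0.5,"dy":6,"dz":0,"wx":0,"wy":0,"wz":0},{"dx":0,"dy":12,"dz":0,"wx":0,"wy":0,"wz":0},{"dx":0,"dy":14,"dz":0,"wx":0,"wy":0,"wz":0},{"dx":0,"dy":14,"dz":0,"wx":0,"wy":0,"wz":0},{"dx":0,"dy":12,"dz":0,"wx":0,"wy":0,"wz":0},{"dx":0,"dy":8,"dz":0,"wx":0,"wy":0,"wz":0},{"dx":0,"dy":4,"dz":0,"wx":0,"wy":0,"wz":0},{"dx":0,"dy":0,"dz":0,"wx":0,"wy":0,"wz":0}]'
python3 -m inch '[{"dx":0,"dy":3,"dz":0,"wx":0,"wy":0,"wz":0},{"dx":0,"dy":3,"dz":0,"wx":0,"wy":0,"wz":0},{"dx":0,"dy":3,"dz":0,"wx":0,"wy":0,"wz":0},{"dx":0,"dy":3,"dz":0,"wx":0,"wy":0,"wz":0},{"dx":0,"dy":2,"dz":0,"wx":0,"wy":0,"wz":0},{"dx":0,"dy":2,"dz":0,"wx":0,"wy":0,"wz":0},{"dx":0,"dy":2,"dz":0,"wx":0,"wy":0,"wz":0},{"dx":0,"dy":0,"dz":0,"wx":0,"wy":0,"wz":0}]'
python3 st.py .600 -.039 .0463 1.3
```

```text
t: 16.7
tcp_pos: [0.6001, -0.0388, 0.0725]
orientation: [-1.571, -0.018, 0.019]
ft_force: [-0.2, 0.8, -1.0]
gripper_width: 0.198
t: 17.5
tcp_pos: [0.6001, -0.0388, 0.0547]
orientation: [-1.571, -0.018, 0.018]
ft_force: [-0.3, 0.5, -1.8]
gripper_width: 0.195
t 17.5 tcp [ 0.6001 -0.0388  0.0547] yaw 1.32 tilt [-0.0004 -1.      0.0001] F [-0.2662  0.4999 -1.8419] w 17.7
tool mm [-0.1  8.4 -0.2]
wy 0.0002676061682598471
```

```bash
python3 -m inch '[{"dx":0,"dy":2,"dz":0,"wx":0,"wy":0,"wz":0},{"dx":0,"dy":2,"dz":0,"wx":0,"wy":0,"wz":0},{"dx":0,"dy":2,"dz":0,"wx":0,"wy":0,"wz":0},{"dx":0,"dy":1,"dz":0,"wx":0,"wy":0,"wz":0},{"dx":0,"dy":1,"dz":0,"wx":0,"wy":0,"wz":0},{"dx":0,"dy":0,"dz":0,"wx":0,"wy":0,"wz":0},{"dx":0,"dy":0,"dz":0,"wx":0,"wy":0,"wz":0},{"dx":0,"dy":0,"dz":0,"wx":0,"wy":0,"wz":0}]'
python3 st.py .600 -.039 .0463 1.3
```

```text
t: 18.3
tcp_pos: [0.6005, -0.0388, 0.0477]
orientation: [-1.571, -0.018, 0.018]
ft_force: [-4.9, -0.2, 11.1]
gripper_width: 0.197
t 18.3 tcp [ 0.6005 -0.0388  0.0477] yaw 1.32 tilt [ 0. -1.  0.] F [-4.9289 -0.1704 11.1347] w 18.0
tool mm [-0.5  1.4 -0.2]
wy 0.0003436439774836715
```

```bash
python3 -m inch '[{"dx":-0.5,"dy":0,"dz":0,"wx":0,"wy":0,"wz":0},{"dx":-0.5,"dy":0.5,"dz":0,"wx":0,"wy":0,"wz":0},{"dx":0,"dy":0.5,"dz":0,"wx":0,"wy":0,"wz":0},{"dx":0,"dy":0.5,"dz":0,"wx":0,"wy":0,"wz":0},{"dx":0,"dy":0,"dz":0,"wx":0,"wy":0,"wz":0},{"dx":0,"dy":0,"dz":0,"wx":0,"wy":0,"wz":0},{"dx":0,"dy":0,"dz":0,"wx":0,"wy":0,"wz":0},{"dx":0,"dy":0,"dz":0,"wx":0,"wy":0,"wz":0}]'
python3 st.py .600 -.039 .0463 1.3
python3 - <<'E'
from rig import cams
import cv2
a=cams.grab_frame("scene")[:,:,::-1]
cv2.imwrite("pics/s10.png",cv2.resize(a[150:270,160:300],None,fx=5.5,fy=5,interpolation=cv2.INTER_CUBIC))
E
```

```text
t: 19.1
tcp_pos: [0.6005, -0.0388, 0.0474]
orientation: [-1.571, -0.019, 0.017]
ft_force: [-6.6, 1.6, 26.4]
gripper_width: 0.198
t 19.1 tcp [ 0.6005 -0.0388  0.0474] yaw 1.32 tilt [ 0.0018 -1.     -0.0001] F [-6.5898  1.6304 26.3984] w 18.0
tool mm [-0.5  1.1 -0.1]
wy 0.0003185067621199675
```

View pics/s10.png

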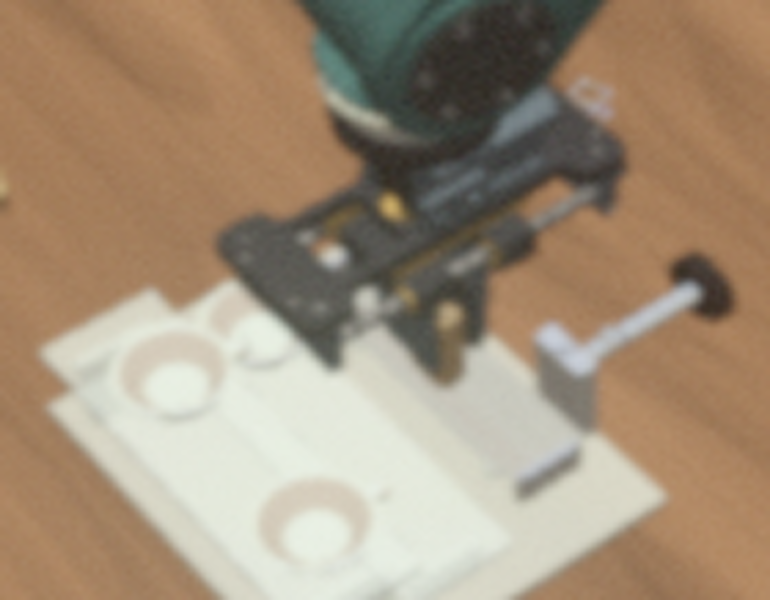

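The tray sits in the V with its end plate at (259,242) outside the V's end. The arm has stopped at 47 mm with 26 N up, so it is seated. I ease off the force, release, and rise.

```bash
python3 -m inch '[{"dx":0.5,"dy":-1,"dz":0,"wx":0,"wy":0,"wz":0},{"dx":0,"dy":0,"dz":0,"wx":0,"wy":0,"wz":0},{"dx":0,"dy":0,"dz":0,"wx":0,"wy":0,"wz":0},{"dx":0,"dy":0,"dz":0,"wx":0,"wy":0,"wz":0},{"dx":0,"dy":0,"dz":0,"wx":0,"wy":0,"wz":0},{"dx":0,"dy":0,"dz":0,"wx":0,"wy":0,"wz":0},{"dx":0,"dy":0,"dz":0,"wx":0,"wy":0,"wz":0},{"dx":0,"dy":0,"dz":0,"wx":0,"wy":0,"wz":0}]' -0.3
python3 st.py
python3 -m inch '[{"dx":0,"dy":-3,"dz":0,"wx":0,"wy":0,"wz":0},{"dx":0,"dy":-10,"dz":0,"wx":0,"wy":0,"wz":0},{"dx":0,"dy":-20,"dz":0,"wx":0,"wy":0,"wz":0},{"dx":0,"dy":-30,"dz":0,"wx":0,"wy":0,"wz":0},{"dx":0,"dy":-30,"dz":0,"wx":0,"wy":0,"wz":0},{"dx":0,"dy":-20,"dz":0,"wx":0,"wy":0,"wz":0},{"dx":0,"dy":0,"dz":0,"wx":0,"wy":0,"wz":0},{"dx":0,"dy":0,"dz":0,"wx":0,"wy":0,"wz":0}]'
python3 - <<'E'
from rig import cams
import cv2
a=cams.grab_frame("scene")[:,:,::-1]
cv2.imwrite("pics/s11r.png",a)
cv2.imwrite("pics/s11.png",cv2.resize(a[150:270,160:300],None,fx=5.5,fy=5,interpolation=cv2.INTER_CUBIC))
E
python3 st.py .440 .0087 .163 1.3
```

```text
t: 19.95
tcp_pos: [0.5998, -0.0388, 0.0465]
orientation: [-1.571, -0.018, 0.018]
ft_force: [-0.5, -0.5, 1.1]
gripper_width: 0.351
t 19.95 tcp [ 0.5998 -0.0388  0.0465] yaw 1.32 tilt [-0.0001 -1.      0.    ] F [-0.5244 -0.5139  1.1019] w 31.9
t: 20.75
tcp_pos: [0.5999, -0.0388, 0.16]
orientation: [-1.571, -0.019, 0.017]
ft_force: [-0.2, 0.3, -0.1]
gripper_width: 0.348
t 20.8 tcp [ 0.5994 -0.0388  0.1592] yaw 1.32 tilt [-0.0005 -1.      0.0001] F [-0.2894  0.2211  0.3214] w 32.1
tool mm [-158.3   -3.8   51.1]
wy 0.0003045806601066278
```

View pics/s11.png

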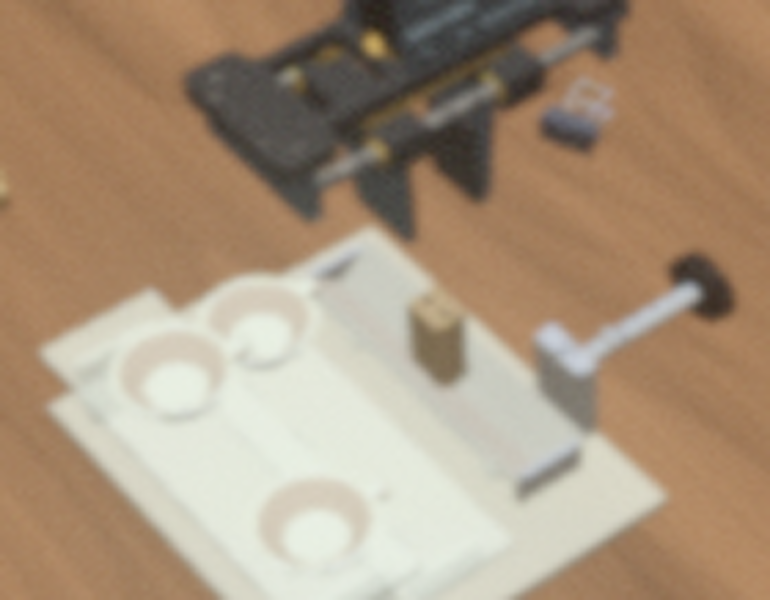

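```bash
python3 - <<'E'
from h import *
print(pix("scene",[.600,-.039,.087]),on("scene",(239,210.3),.087))
for s in(-1,1):
  for w in (-.022,.022): print([pix("scene",[.600+w-s*.087*.0236,-.039+s*.087,.048]).round(1)])
E
```

```text
[238.08200226 211.52003246] [ 0.59578302 -0.0407517   0.087     ]
[array([226.2, 196.9])]
[array([213. , 204.6])]
[array([266.1, 237.1])]
[array([252.5, 246. ])]
```

The tray matches its predicted nested outline: end-plate corners at (265,238) and (253,247), post top at (239,210) against a predicted (238,211.5). Next I grip the knob as before and push it home.

```bash
python3 -m inch '[{"dx":-10,"dy":0,"dz":3,"wx":0,"wy":0,"wz":0},{"dx":-20,"dy":0,"dz":7,"wx":0,"wy":0,"wz":0},{"dx":-20,"dy":0,"dz":8,"wx":0,"wy":0,"wz":0},{"dx":-20,"dy":0,"dz":8,"wx":0,"wy":0,"wz":0},{"dx":-20,"dy":0,"dz":8,"wx":0,"wy":0,"wz":0},{"dx":-20,"dy":0,"dz":9,"wx":0,"wy":0,"wz":0},{"dx":-15,"dy":0,"dz":8,"wx":0,"wy":0,"wz":0},{"dx":0,"dy":0,"dz":0,"wx":0,"wy":0,"wz":0}]' -0.12 20
python3 st.py .4738 .0088 .0552 1.3
```

```text
t: 21.6
tcp_pos: [0.4714, 0.01, 0.1588]
orientation: [-1.571, -0.017, 0.02]
ft_force: [0.5, -0.4, 0.4]
gripper_width: 0.439
t 21.6 tcp [0.4714 0.01   0.1588] yaw 1.36 tilt [-0.0018 -1.      0.0002] F [ 0.5466 -0.4305  0.409 ] w 40.0
tool mm [  2.5 103.6  -1.3]
wy 0.0010515165502851184
```

```bash
python3 -m inch '[{"dx":2,"dy":15,"dz":-1,"wx":0,"wy":0,"wz":0},{"dx":0,"dy":20,"dz":0,"wx":0,"wy":0,"wz":0},{"dx":0,"dy":20,"dz":0,"wx":0,"wy":0,"wz":0},{"dx":0,"dy":18,"dz":0,"wx":0,"wy":0,"wz":0},{"dx":0,"dy":12,"dz":0,"wx":0,"wy":0,"wz":0},{"dx":0,"dy":10,"dz":0,"wx":0,"wy":0,"wz":0},{"dx":0,"dy":8,"dz":0,"wx":0,"wy":0,"wz":0},{"dx":0,"dy":0,"dz":0,"wx":0,"wy":0,"wz":0}]'
python3 st.py .4738 .0088 .0552 1.3
python3 -m inch '[{"dx":0,"dy":0,"dz":0,"wx":0,"wy":0,"wz":0},{"dx":0,"dy":0,"dz":0,"wx":0,"wy":0,"wz":0},{"dx":0,"dy":0,"dz":0,"wx":0,"wy":0,"wz":0},{"dx":0,"dy":0,"dz":0,"wx":0,"wy":0,"wz":0},{"dx":0,"dy":0,"dz":0,"wx":0,"wy":0,"wz":0},{"dx":0,"dy":0,"dz":0,"wx":0,"wy":0,"wz":0},{"dx":0,"dy":0,"dz":0,"wx":0,"wy":0,"wz":0},{"dx":0,"dy":0,"dz":0,"wx":0,"wy":0,"wz":0}]' -1 20
python3 st.py .5077 .0095 .0552 1.3
```

```text
t: 22.4
tcp_pos: [0.4755, 0.0083, 0.0558]
orientation: [-1.571, -0.017, 0.019]
ft_force: [0.3, -0.1, -0.2]
gripper_width: 0.441
t 22.4 tcp [0.4755 0.0083 0.0558] yaw 1.32 tilt [-0.001  -1.      0.0001] F [ 0.2633 -0.1036 -0.1559] w 40.2
tool mm [-1.6  0.6  0.5]
wy 0.00031861877401493516
t: 23.2
tcp_pos: [0.475, 0.0083, 0.0566]
orientation: [-1.571, -0.017, 0.019]
ft_force: [-4.3, -0.4, 5.1]
gripper_width: 0.116
t 23.2 tcp [0.475  0.0083 0.0566] yaw 1.32 tilt [-0.0013 -1.      0.    ] F [-4.3278 -0.3622  5.0785] w 10.6
tool mm [32.7  1.4  0.4]
wy 0.0003620258036933742
```

Gripped. Push home by 33–35 mm.

```bash
python3 -m inch '[{"dx":5,"dy":0,"dz":0,"wx":0,"wy":0,"wz":0},{"dx":5,"dy":0,"dz":0,"wx":0,"wy":0,"wz":0},{"dx":5,"dy":0,"dz":0,"wx":0,"wy":0,"wz":0},{"dx":5,"dy":0,"dz":0,"wx":0,"wy":0,"wz":0},{"dx":5,"dy":0,"dz":0,"wx":0,"wy":0,"wz":0},{"dx":5,"dy":0,"dz":0,"wx":0,"wy":0,"wz":0},{"dx":3,"dy":0,"dz":0,"wx":0,"wy":0,"wz":0},{"dx":0,"dy":0,"dz":0,"wx":0,"wy":0,"wz":0}]'
python3 st.py .5077 .0095 .0552 1.3
```

```text
t: 24.0
tcp_pos: [0.5081, 0.0091, 0.0565]
orientation: [-1.571, -0.016, 0.02]
ft_force: [-8.2, -1.7, 10.6]
gripper_width: 0.121
t 24.0 tcp [0.5081 0.0091 0.0565] yaw 1.32 tilt [-0.0023 -1.     -0.    ] F [-8.1541 -1.6993 10.6167] w 11.0
tool mm [-0.4  1.3  0.5]
wy 0.0004293115151152403
```

```bash
python3 -m inch '[{"dx":1,"dy":0,"dz":0,"wx":0,"wy":0,"wz":0},{"dx":1,"dy":0,"dz":0,"wx":0,"wy":0,"wz":0},{"dx":0,"dy":0,"dz":0,"wx":0,"wy":0,"wz":0},{"dx":0,"dy":0,"dz":0,"wx":0,"wy":0,"wz":0},{"dx":0,"dy":0,"dz":0,"wx":0,"wy":0,"wz":0},{"dx":0,"dy":0,"dz":0,"wx":0,"wy":0,"wz":0},{"dx":-1,"dy":0,"dz":0,"wx":0,"wy":0,"wz":0},{"dx":0,"dy":0,"dz":0,"wx":0,"wy":0,"wz":0}]'
python3 st.py
python3 -m inch '[{"dx":0,"dy":0,"dz":0,"wx":0,"wy":0,"wz":0},{"dx":0,"dy":0,"dz":0,"wx":0,"wy":0,"wz":0},{"dx":0,"dy":0,"dz":0,"wx":0,"wy":0,"wz":0},{"dx":0,"dy":0,"dz":0,"wx":0,"wy":0,"wz":0},{"dx":0,"dy":-10,"dz":0,"wx":0,"wy":0,"wz":0},{"dx":0,"dy":-20,"dz":0,"wx":0,"wy":0,"wz":0},{"dx":0,"dy":-30,"dz":0,"wx":0,"wy":0,"wz":0},{"dx":0,"dy":-30,"dz":0,"wx":0,"wy":0,"wz":0}]' -0.12
python3 -m inch '[{"dx":0,"dy":-20,"dz":0,"wx":0,"wy":0,"wz":0},{"dx":0,"dy":-20,"dz":-10,"wx":0,"wy":0,"wz":0},{"dx":0,"dy":-20,"dz":-30,"wx":0,"wy":0,"wz":0},{"dx":0,"dy":0,"dz":-35,"wx":0,"wy":0,"wz":0},{"dx":0,"dy":0,"dz":-40,"wx":0,"wy":0,"wz":0},{"dx":0,"dy":0,"dz":-40,"wx":0,"wy":0,"wz":0},{"dx":0,"dy":0,"dz":-40,"wx":0,"wy":0,"wz":0},{"dx":0,"dy":0,"dz":-20,"wx":0,"wy":0,"wz":0}]'
python3 - <<'E'
from rig import cams
import cv2
a=cams.grab_frame("scene")[:,:,::-1];b=cams.grab_frame("top")[:,:,::-1]
cv2.imwrite("pics/s12.png",a)
cv2.imwrite("pics/s12z.png",cv2.resize(a[190:290,160:288],None,fx=6,fy=6,interpolation=cv2.INTER_CUBIC))
cv2.imwrite("pics/t12z.png",cv2.resize(b[130:210,205:280],None,fx=7.5,fy=7.5,interpolation=cv2.INTER_CUBIC))
cv2.imwrite("pics/t12.png",b)
E
python3 st.py
```

```text
t: 24.8
tcp_pos: [0.5082, 0.0091, 0.0564]
orientation: [-1.571, -0.015, 0.021]
ft_force: [-11.7, -1.4, 14.6]
gripper_width: 0.116
t 24.8 tcp [0.5082 0.0091 0.0564] yaw 1.32 tilt [-0.0035 -1.      0.    ] F [-11.6787  -1.4094  14.5783] w 10.6
t: 25.6
tcp_pos: [0.5095, 0.0091, 0.148]
orientation: [-1.571, -0.018, 0.018]
ft_force: [0.8, -0.3, -1.1]
gripper_width: 0.443
t: 26.4
tcp_pos: [0.5146, -0.2085, 0.2075]
orientation: [-1.571, -0.018, 0.016]
ft_force: [-0.5, 0.5, -0.5]
gripper_width: 0.439
t 26.5 tcp [ 0.5147 -0.208   0.2073] yaw 1.17 tilt [ 0.0007 -1.     -0.0005] F [ 0.1071 -0.0527 -0.4159] w 40.0
```

View pics/s12z.png

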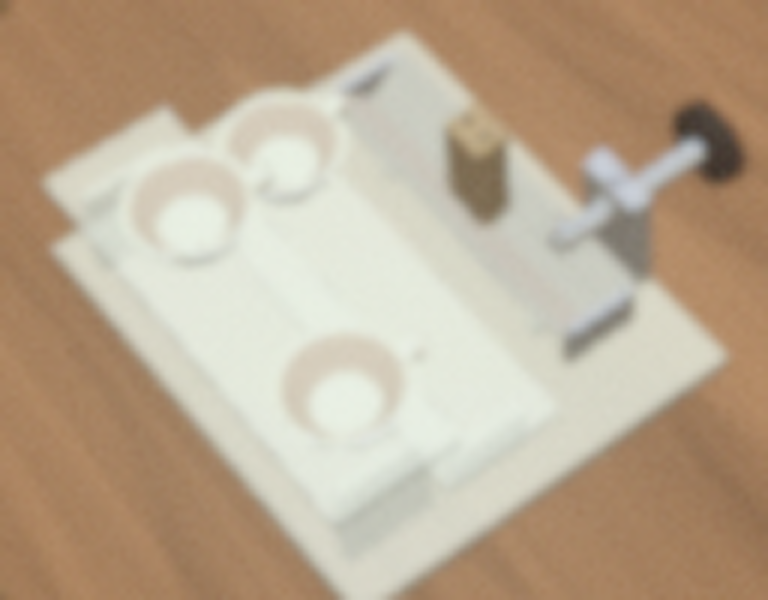

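View pics/t12z.png

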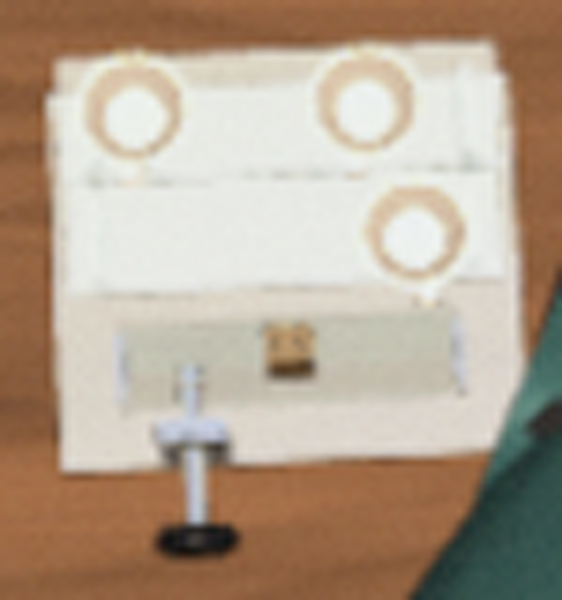

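View pics/s12.png

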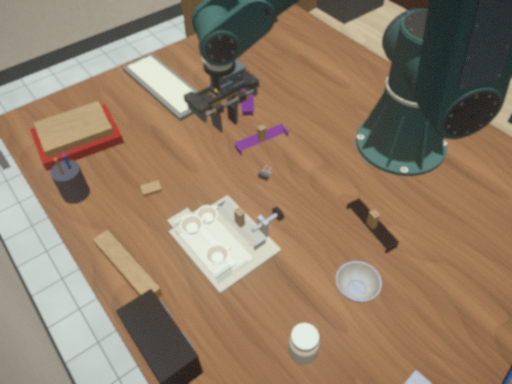

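The knob is back at scene (277.7,213) and top (230.8,201.5), the same pixels as at the start. The rod lies over the nested tray. One triangulated check of the post, then I hand in.

```bash
python3 - <<'E'
from h import *
from rig import r
print(tri((239,211.2),(243.2,174.4)))
t=[on("top",(205+u/7.5-.5,130+v/7.5-.5),.048) for u,v in((120,335),(123,405),(455,320),(463,392))]
d=(t[0]+t[1]-t[2]-t[3])/2;print(np.mean(t,0),np.linalg.norm(d),np.degrees(np.arctan2(d[1],d[0])))
print(r.close_job())
E
```

```text
(array([ 0.60016797, -0.03863939,  0.08954565]), [np.float64(0.0024659280935898317), np.float64(0.002465928093589636)])
[ 0.59792876 -0.03939189  0.048     ] 0.16903935291148522 90.75830632122866
the job is handed in; nothing more can be done
None
```

The tray is back in the diya stand's V, locked in by the rod, and the job is handed in at about 26.5 s of the 72 s allowed. No verdict was reported.

I pulled the knob out 33.6 mm to its stop and saw the rod leave the V. I then lifted the aluminium tray by its post, lowered it into the V until it seated, and let go. Last, I gripped the knob again and pushed it home against its stop.

**Last checks**
- **Knob:** it sits at the same pixels as at the start in both views, and the rod's end lies over the tray.
- **Tray position:** the post measures at (0.600, -0.039), against (0.600, -0.039) for the V's middle.
- **Tray alignment:** the tray lies along 90.8° against 91.3° for the stand. The tolerance is 3.4°.
- **Post height:** the post top measured 89.5 mm against 87 mm expected, with a 2.5 mm mismatch between the two views. That is a weak reading. The tray outline and the height at which it seated agreed with full nesting to about 1 mm.
- **Other things:** the diyas, bowl, jar, clip and matchbox look unmoved in the final pictures, though I did not measure them. The gripper is clear of everything.

**Disagreements**
- **Fingertip position:** the fingertips turned out to be about 12 mm above the reported TCP, where the description puts them 19 mm below it. My first attempt to grip the knob therefore closed on air above it. I corrected all later heights from the pictures.
- **Move command:** my first move command was refused because its rows did not list all six values. Nothing moved.

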